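# Build up the ring stack on a decorating turntable's spindle

## Task

Put the turntable's bearing stack together on its stepped spindle, widest bore first: the brass thrust ring, then the white bush, then the blue retaining collar pushed down past the spring catches. Press each part fully home and hold it down with a firm, steady push of about 12 newtons for half a second before you let go and fetch the next; never load the turntable with more than 30 newtons, drop no part, and leave the old black spacer and the tools where they lie.

Things in the scene. Friction and masses are not known exactly. Their poses are not given: they have to be found in the camera images.
- turntable: Foot of a potter's decorating turntable, green cast iron, 150 mm diameter, fixed. Origin at the centre of its underside on the table, z up. A pillar clamped in its middle carries a round thrust flange, 74 mm diameter, and above it a bright steel spindle, on the same axis. The pillar's height differs each time and is not measured: the flange's top face lies anywhere from 40 to 60 mm above the table.
- clamp_screw (a point): Outer end of the clamp screw's black knob (18 mm diameter) on the foot, at 56 mm in the foot's +y and 26 mm up; it is tight and has no part in the job. Spindle diameters above the flange's top face: 36 mm up to 12 mm, 28 mm up to 30 mm, 20 mm up to 52 mm, then a nose that tapers to 15 mm at 56.5 mm, the top. Each step's rim has a 1.5 mm chamfer. The bores have 1.2 mm play on their steps.
- thrust_ring: Brass thrust ring, lying flat: outside diameter 66 mm, bore 37.2 mm, 14 mm high, about 0.27 kg. Origin at the centre of its underside, z up. Home: flat on the flange, round the 36 mm step. All seats are rigid: once a part has landed, the push on it grows by some 4 to 20 N for each further millimetre the arm is sent down, so steer it by the measured force.
- bush: White plastic bush, lying flat: outside diameter 54 mm, bore 29.2 mm, 18 mm high, about 0.05 kg. Origin at the centre of its underside, z up. Home: flat on top of the thrust ring, its underside 14 mm above the ring's, round the 28 mm step.
- collar: Blue collar, lying right way up: outside diameter 42 mm, 16 mm high, 0.04 kg; origin at the centre of its underside. Bore 21.2 mm in the lowest 6 mm (lip), 30 mm above (recess). Home: flat on the bush, 18 mm above its origin. On the way its lip meets two domed spring catches, 2 mm out of the 20 mm step at the foot's +x and -x, 37 to 48 mm above the flange; 5 to 12 N pushes it past, then they hold it.
- old_spacer: Old black spacer ring, not to be used: outside diameter 48 mm, bore 39 mm, 10 mm high. Origin at the centre of its underside.
- loop_tool: Potter's loop tool lying flat, 174 mm long along its x, 14 mm high. Origin under its middle.
- modelling_knife: Wooden modelling knife lying flat, 165 mm long along its x, 9 mm high. Origin under its middle.
- wrench: Open-ended steel spanner lying flat, 160 mm long along its x, 8 mm high. Origin under its middle.
- rib: Wooden throwing rib lying flat, 45 by 100 (along its y) by 6 mm. Origin at the centre of its underside.
- grease_tin: Small round tin with a red lid, 62 mm diameter, 32 mm high. Origin at the centre of its underside.
There are look-alikes about, which are no part of the job. Several things have the shape of the bush; the one meant has the colours described above. Leave any orange look-alike of the thrust_ring alone.

How it is judged:
By the outcome, as a careful person would: the job done as asked, in the order asked, and still so for the second after the job is handed in, with the robot touching nothing.
It also fails if it takes over 72 s, if anything falls off the work surface, if the arm or the gripper's body presses on something with over 40 N, if the wrist force passes 120 N, or if a joint passes its speed limit or range.

## Robot

A 6-joint arm with a two-finger parallel gripper is mounted at the origin on the work surface. World frame = base frame: x ahead of the robot, y to its left, z up, the work surface at z = 0. Lengths are in m, angles in rad, forces in N, time in s.
With the tool pointing down it reaches from about 0.425 to 1.125 m from the base axis. Payload 14.9 kg.
Tool frame: the origin (TCP) lies at the centre of the arm's flange, where the gripper is bolted on; the fingertips stand 191 mm ahead of it and the grasp point (between the pads) lies 172 mm ahead of it; z points along the fingers, x is the direction in which the jaws open and shut, and the axes are right-handed (so a half turn about z gives the same grasp; the last joint's range is limited). The gripper opens to 91 mm and grips with 3 to 60 N. Pads are 32 mm wide; open, the fingers measure 118 mm over their backs; the gripper's body (76 mm by 178 mm) begins 60 mm behind the grasp point.
Start: joints at [1.112, 0.379, 1.734, -0, 1.028, -0.033], TCP at [0.289, 0.638, 0.405] pointing down, gripper open.
Joint ranges: [-2.77, 2.77], [-0.74, 2.19], [0, 2.66], [-1.06, 4.2], [0.31, 2.87], [-3.08, 3.08]. Speed limits (rad/s): [1.89, 1.89, 2.39, 3.14, 3.14, 3.14].

## Interface

Orientations are given as a unit quaternion [w, x, y, z].
In Python, from rig import env, camera, camera_model gives the robot as it stands.
- The arm moves only by the tool move_arm, never from a script. Its argument "commands" is a list of rows, each a list of 7 numbers: the closure, from 0 (fully open) to 1 (shut), then the shift along the tool's x, y, z in mm, then the turn, a rotation vector about the tool's x, y, z in units of 10 degrees (1.0 is 10 degrees). A call has 1 to 8 rows; each row is the pose to reach, as a shift and turn from the pose commanded when the call began, along the tool's axes at that moment; what a row does not reach only later rows make up. A row lasts 1/8 s, in which the tool goes at most 62.5 mm and 10.7 degrees, less where a joint would pass 70% of its speed; a pose out of reach is approached as far as the arm can. A call with a gripper value outside its range is refused whole. The fingers move at their own pace and stop on an object; the grip force is fixed at half the most. Time passes only in rows, so rows that repeat a pose let the fingers close. It gives the time, the measured TCP pose, the force and the opening at its end, in the units of the state.
- env.observe(): the state, without advancing time (a new reading comes with each control period).
- camera(name): name is "scene" or "side" or "wrist"; returns (picture, depth): 400x640x3 uint8, red, green, blue; 400x640 float32, m along the optical axis (not along the pixel's ray), 0 where there is no reading.
- camera_model(name): a dict with "fx", "fy", "cx", "cy" (pixels), "R" (3x3) and "t" (3): a world point X has camera coordinates R X + t. Camera axes: x right, y down, z forward; pixel columns grow to the right and rows downward; lengths in m; the calibration is good to about 2 mm. The wrist camera is an equidistant fisheye: a pixel r from the principal point sees the ray r / f radians off the axis. A picture is of the moment at which its call begins: read the wrist's pose just before it. camera_model takes no time and is no camera call; for the wrist camera it gives the pose at the moment of the call.
- env.job_done(): hands the job in, once; it reports no verdict.
The state is a dict: "time": time; "joints": joint angles; "qd": joint speeds; "joint_torque": joint torques, N m; "eef_pos": TCP position; "eef_rot": TCP orientation; "wrist_force": force on the tool from outside, world axes, zero at the start; "torque": the same for the moment, N m; "opening": finger opening in m.
Only numpy, scipy, OpenCV 4.12 (cv2) and the standard library are available. Lean on these libraries where they do the work, as an engineer would, in place of code of your own. Each camera call takes 0.05 s, during which the arm holds its last target.

## Working session

There is one attempt and no reset: what is moved stays moved. The work goes in short steps, Python scripts to look and compute and a tool call to move; the robot and the scene stay as the last step left them, time stands still between calls to the robot, and variables do not carry over. Pictures are saved under pics/ and viewed, and the job is handed in when it is done.

Besides the shell and the picture viewer there is one more tool, called after "Emit:" by a JSON object that holds its "fn" and its "kwargs". move_arm: Moves the arm, as the interface text tells. Its arguments: {"type":"object","properties":{"commands":{"type":"array","items":{"type":"array","items":{"type":"number"}}}},"required":["commands"]}

```bash
ls; mkdir -p pics
python3 - <<'E'
from rig import env,camera,camera_model
import cv2
print(env.observe())
for n in ["scene","side","wrist"]:
    m=camera_model(n); print(n,m)
    p,d=camera(n); cv2.imwrite(f"pics/{n}0.png",p[:,:,::-1]); 
    import numpy as np; np.savez(f"pics/{n}0.npz",p=p,d=d,**{k:np.array(v) for k,v in m.items() if k in("fx","fy","cx","cy","R","t")})
E
```

```text
pics
{'time': 0.0, 'joints': array([ 1.11174193e+00,  3.79419438e-01,  1.73476023e+00, -1.57146966e-05,
        1.02850284e+00, -3.33111354e-02]), 'qd': array([-2.21698261e-03,  1.19935660e-03,  3.80266937e-04,  1.02025588e-05,
        4.05452093e-05,  1.27027337e-04]), 'joint_torque': array([-2.91665162e-05, -7.63737774e+01, -4.34362543e+01,  6.50114380e-02,
        4.24894562e-02, -1.03420823e-04]), 'eef_pos': array([0.28903215, 0.63734546, 0.40409072]), 'eef_rot': array([ 2.85573513e-04,  8.40532567e-01,  5.41760747e-01, -4.64154651e-04]), 'wrist_force': array([-0.24854356, -1.31204727,  0.3844605 ]), 'torque': array([-0.00064968, -0.03179592,  0.03695039]), 'opening': 0.09124277046482866}
scene {'fx': 418.0357998301486, 'fy': 418.0357998301486, 'cx': 314.96140643544675, 'cy': 200.77376180416024, 'R': array([[ 0.88302456,  0.46932278,  0.0019361 ],
       [ 0.30066564, -0.56252118, -0.77017536],
       [-0.36037175,  0.68066588, -0.63782926]]), 't': array([-0.48266746, -0.12742442,  1.09589442])}
side {'fx': 369.1760931532281, 'fy': 369.1760931532281, 'cx': 324.70106015643944, 'cy': 202.92138049841944, 'R': array([[ 0.84968813, -0.52725211,  0.00593986],
       [-0.32158779, -0.52711329, -0.78659575],
       [ 0.41786525,  0.66645089, -0.61743975]]), 't': array([-0.45484045,  0.20266534,  0.72170879])}
wrist {'fx': 309.70691628693146, 'fy': 309.70691628693146, 'cx': 317.7424451004107, 'cy': 200.7162942186561, 'R': array([[ 0.41374932,  0.91038933, -0.00166439],
       [ 0.87308662, -0.39627686,  0.28405002],
       [ 0.25793655, -0.11897866, -0.95880802]]), 't': array([-0.69838402, -0.0317791 ,  0.3918677 ])}
```

View pics/scene0.png

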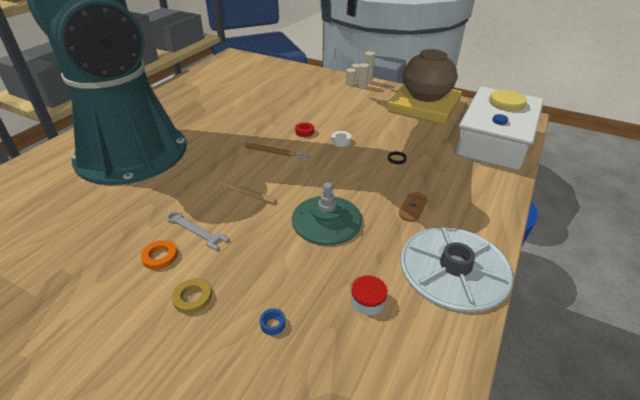

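View pics/side0.png

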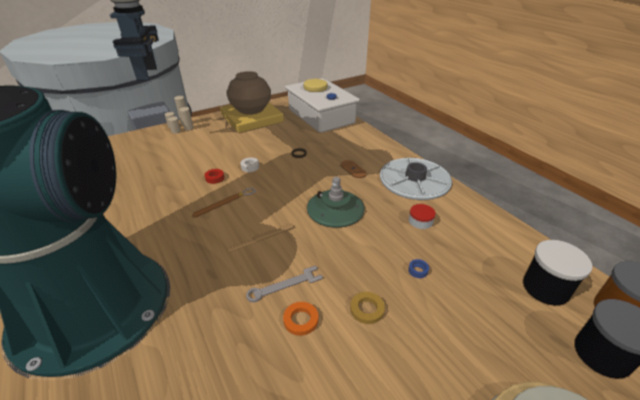

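View pics/wrist0.png

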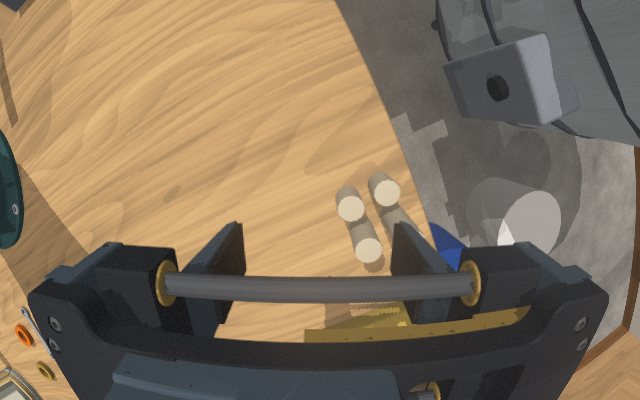

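```bash
cat > h.py <<'E'
import numpy as np, cv2
from scipy.optimize import least_squares
def cloud(d,m):
    v,u=np.mgrid[0:d.shape[0],0:d.shape[1]]
    c=np.stack([(u-m["cx"])/m["fx"]*d,(v-m["cy"])/m["fy"]*d,d],-1)
    return (c-m["t"])@m["R"]
def cast(u,v,m,z):
    r=np.array([(u-m["cx"])/m["fx"],(v-m["cy"])/m["fy"],1])@m["R"]; o=-m["R"].T@m["t"]
    return o+r*(z-o[2])/r[2]
def circ(P):
    f=lambda q:np.hypot(P[:,0]-q[0],P[:,1]-q[1])-q[2]
    return least_squares(f,[*P[:,:2].mean(0),.025],loss="soft_l1",f_scale=.001).x
E
python3 - <<'E'
from h import *
for n in ["scene","side"]:
    a=dict(np.load(f"pics/{n}0.npz")); X=cloud(a["d"],a); hsv=cv2.cvtColor(a["p"],cv2.COLOR_RGB2HSV)
    pix={"scene":dict(ring=(192,296,30),collar=(273,321,20),bush=(341,138,16),orange=(159,254,25)),"side":dict(ring=(367,306,25),collar=(418,268,18),bush=(250,164,14),orange=(301,318,25))}[n]
    for k,(u,v,r) in pix.items():
        s=np.s_[v-r:v+r,u-r:u+r]; H=hsv[s]; P=X[s]
        h,sa,va=H[...,0].astype(int),H[...,1],H[...,2]
        mk={"ring":(h>18)&(h<35)&(sa>130),"orange":(h<15)&(sa>200),"collar":(h>100)&(h<130)&(sa>120),"bush":(sa<40)&(va>60)}[k]
        z=P[mk][:,2]; top={"ring":.014,"orange":.014,"collar":.016,"bush":.018}[k]
        print(n,k,mk.sum(),"z pct",np.percentile(z,[5,50,90,98]).round(4))
        # top outer contour
        t=mk&(P[...,2]>top-.004)
        c=max(cv2.findContours(t.astype(np.uint8),0,1)[0],key=cv2.contourArea)[:,0]
        E=np.array([cast(x+u-r,y+v-r,a,top) for x,y in c]); q=circ(E); print("  outer circ",q.round(4), "resid",np.std(np.hypot(E[:,0]-q[0],E[:,1]-q[1])-q[2]).round(5))
E
```

```text
scene ring 887 z pct [0.0024 0.0134 0.015  0.016 ]
  outer circ [ 0.4557 -0.289   0.0326] resid 0.00081
scene collar 410 z pct [0.0034 0.0128 0.0167 0.0177]
  outer circ [ 0.6091 -0.268   0.0199] resid 0.00069
scene bush 264 z pct [0.002  0.016  0.0194 0.0208]
  outer circ [0.4624 0.3066 0.0265] resid 0.00147
scene orange 567 z pct [0.0033 0.0135 0.0151 0.0159]
  outer circ [ 0.3357 -0.243   0.0317] resid 0.00111
side ring 690 z pct [0.0044 0.0146 0.0162 0.0174]
  outer circ [ 0.4527 -0.2875  0.0325] resid 0.00075
side collar 126 z pct [0.0064 0.0147 0.018  0.019 ]
  outer circ [ 0.6045 -0.267   0.0176] resid 0.00143
side bush 195 z pct [0.0043 0.0167 0.0206 0.0215]
  outer circ [0.4591 0.3071 0.0255] resid 0.00155
side orange 605 z pct [0.0079 0.0148 0.0163 0.0173]
  outer circ [ 0.3314 -0.2423  0.0313] resid 0.00066
```

Run:
```python
from h import *
for n,(u,v) in {"scene":(327,210),"side":(335,200)}.items():
    a=dict(np.load(f"pics/{n}0.npz")); X=cloud(a["d"],a); hsv=cv2.cvtColor(a["p"],cv2.COLOR_RGB2HSV)
    P=X[v-50:v+50,u-50:u+50].reshape(-1,3); z=P[:,2]
    print(n,"zhist",[(round(e,3),int(c)) for c,e in zip(*np.histogram(z,np.arange(.004,.13,.004)))])
    c=cv2.resize(a["p"][v-45:v+45,u-50:u+50],None,fx=6,fy=6,interpolation=2); cv2.imwrite(f"pics/tt_{n}.png",c[:,:,::-1])
```

```text
scene zhist [(np.float64(0.004), 98), (np.float64(0.008), 274), (np.float64(0.012), 874), (np.float64(0.016), 627), (np.float64(0.02), 135), (np.float64(0.024), 34), (np.float64(0.028), 0), (np.float64(0.032), 7), (np.float64(0.036), 98), (np.float64(0.04), 368), (np.float64(0.044), 28), (np.float64(0.048), 37), (np.float64(0.052), 49), (np.float64(0.056), 19), (np.float64(0.06), 22), (np.float64(0.064), 20), (np.float64(0.068), 42), (np.float64(0.072), 24), (np.float64(0.076), 16), (np.float64(0.08), 12), (np.float64(0.084), 25), (np.float64(0.088), 12), (np.float64(0.092), 29), (np.float64(0.096), 32), (np.float64(0.1), 0), (np.float64(0.104), 0), (np.float64(0.108), 0), (np.float64(0.112), 0), (np.float64(0.116), 0), (np.float64(0.12), 0), (np.float64(0.124), 0)]
side zhist [(np.float64(0.004), 376), (np.float64(0.008), 298), (np.float64(0.012), 467), (np.float64(0.016), 492), (np.float64(0.02), 152), (np.float64(0.024), 49), (np.float64(0.028), 23), (np.float64(0.032), 12), (np.float64(0.036), 36), (np.float64(0.04), 253), (np.float64(0.044), 22), (np.float64(0.048), 22), (np.float64(0.052), 32), (np.float64(0.056), 18), (np.float64(0.06), 15), (np.float64(0.064), 15), (np.float64(0.068), 27), (np.float64(0.072), 15), (np.float64(0.076), 11), (np.float64(0.08), 8), (np.float64(0.084), 12), (np.float64(0.088), 12), (np.float64(0.092), 16), (np.float64(0.096), 23), (np.float64(0.1), 2), (np.float64(0.104), 0), (np.float64(0.108), 0), (np.float64(0.112), 0), (np.float64(0.116), 0), (np.float64(0.12), 0), (np.float64(0.124), 0)]
```

Run:
```python
from h import *
for n,(u,v) in {"scene":(327,210),"side":(335,200)}.items():
    a=dict(np.load(f"pics/{n}0.npz")); X=cloud(a["d"],a)
    for lo,hi,R in[(.038,.045,.037),(.0942,.102,.0075),(.084,.092,.01),(.057,.069,.014),(.0435,.052,.018)]:
        m=(X[...,2]>lo)&(X[...,2]<hi); mm=np.zeros_like(m); mm[v-50:v+50,u-50:u+50]=1; m&=mm
        P=X[m]; print(n,lo,len(P),"med",np.median(P,0).round(4),end=' ')
        if lo==.038:
            c=max(cv2.findContours(m.astype(np.uint8),0,1)[0],key=cv2.contourArea)[:,0]
            E=np.array([cast(x,y,a,np.median(P[:,2])) for x,y in c]);print(circ(E).round(4))
        else:
            q=least_squares(lambda q:np.hypot(P[:,0]-q[0],P[:,1]-q[1])-R,P.mean(0)[:2],loss="soft_l1",f_scale=.001).x; print(q.round(4))
```

```text
scene 0.038 453 med [ 0.5796 -0.009   0.041 ] [0.5719 0.002  0.0354]
scene 0.0942 47 med [0.5727 0.0024 0.0969] [0.5723 0.0027]
scene 0.084 37 med [ 0.5753 -0.0027  0.0872] [0.5709 0.0042]
scene 0.057 61 med [ 0.5775 -0.0065  0.063 ] [0.5706 0.0044]
scene 0.0435 71 med [ 0.5805 -0.0087  0.0484] [0.5708 0.0046]
side 0.038 286 med [ 0.5596 -0.0057  0.0421] [0.5688 0.0041 0.0353]
side 0.0942 35 med [0.5684 0.0033 0.0978] [0.5694 0.005 ]
side 0.084 24 med [ 0.5639 -0.0015  0.0881] [0.5699 0.0064]
side 0.057 49 med [ 0.5632 -0.0033  0.0621] [0.5707 0.0066]
side 0.0435 58 med [ 0.5619 -0.0075  0.0461] [0.5708 0.0066]
```

View pics/tt_scene.png

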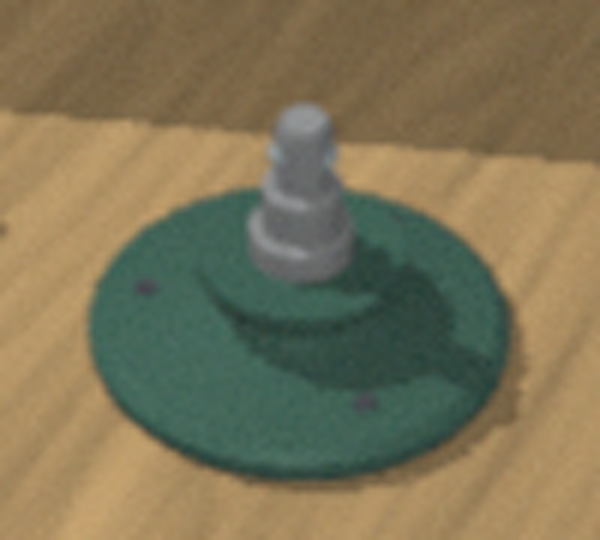

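View pics/tt_side.png

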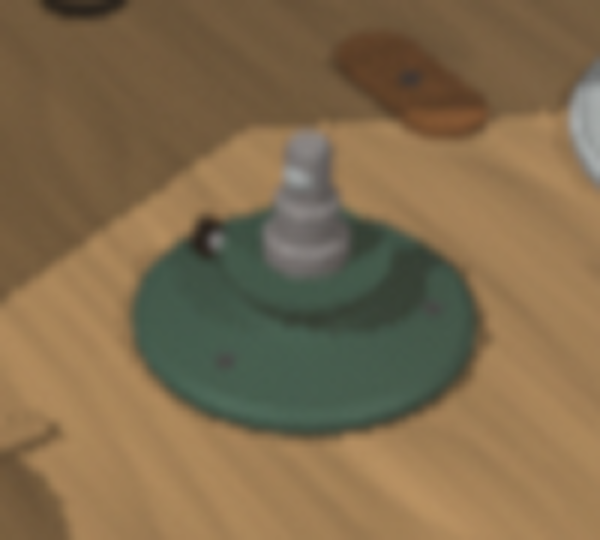

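Run:
```python
from h import *
a=dict(np.load("pics/scene0.npz"))
for n,(u,v) in dict(w1=(222,243),w2=(172,217),red=(305,130),loopend=(305,155),loop2=(247,146),knife=(275,201),knife2=(215,182),spacer=(397,157),rib=(413,207),tin=(369,290)).items(): print(n,cast(u,v,a,.008)[:2].round(3))
w=dict(np.load("pics/wrist0.npz"))
from rig import env
from scipy.spatial.transform import Rotation as Ro
s=env.observe(); q=s["eef_rot"]; Rt=Ro.from_quat([q[1],q[2],q[3],q[0]]).as_matrix()
C=-w["R"].T@w["t"]
print("cam in tool",(Rt.T@(C-s["eef_pos"])).round(4)); print("axes cam in tool cols",(Rt.T@w["R"].T).round(3)); print(s["time"])
```

```text
w1 [ 0.423 -0.16 ]
w2 [ 0.281 -0.148]
red [0.354 0.304]
loopend [0.415 0.193]
loop2 [0.259 0.158]
knife [ 0.446 -0.   ]
knife2 [ 0.284 -0.007]
spacer [0.626 0.296]
rib [0.723 0.125]
tin [ 0.725 -0.131]
cam in tool [-0.0008 -0.0803  0.0207]
axes cam in tool cols [[ 1.    -0.001 -0.001]
 [ 0.001  0.959  0.284]
 [ 0.001 -0.284  0.959]]
0.15
```

Emit:
{"fn": "move_arm", "kwargs": {"commands": [[0,-381,460,0,0,0,6.56],[0,-381,460,0,0,0,6.56],[0,-381,460,0,0,0,6.56],[0,-381,460,0,0,0,6.56],[0,-381,460,0,0,0,6.56],[0,-381,460,0,0,0,6.56],[0,-381,460,0,0,0,6.56],[0,-381,460,0,0,0,6.56]]}}

```text
time: 1.15
eef_pos: [0.5086, 0.1861, 0.4048]
eef_rot: [-0.0, 1.0, -0.0, 0.0]
wrist_force: [1.5, 1.2, 0.4]
opening: 0.0911
```

Emit:
{"fn": "move_arm", "kwargs": {"commands": [[0,-54,474,40,0,0,0],[0,-54,474,60,0,0,0],[0,-54,474,70,0,0,0],[0,-54,474,80,0,0,0],[0,-54,474,90,0,0,0],[0,-54,474,105,0,0,0],[0,-54,474,105,0,0,0],[0,-54,474,105,0,0,0]]}}

```text
time: 2.15
eef_pos: [0.4534, -0.2881, 0.299]
eef_rot: [-0.0, 1.0, -0.0, -0.0]
wrist_force: [1.4, 0.5, -0.5]
opening: 0.0912
```

Emit:
{"fn": "move_arm", "kwargs": {"commands": [[0,0,0,0,0,0,0],[0,0,0,0,0,0,0]]}}

```text
time: 2.4
eef_pos: [0.454, -0.2857, 0.2996]
eef_rot: [-0.0, 1.0, -0.0, -0.0]
wrist_force: [-0.7, 0.4, 1.3]
opening: 0.0912
```

```bash
cat >> h.py <<'E'
from scipy.spatial.transform import Rotation as Ro
def shot(name,tag):
    from rig import env,camera,camera_model
    s=env.observe(); m=camera_model(name); p,d=camera(name)
    cv2.imwrite(f"pics/{tag}.png",p[:,:,::-1]); np.savez(f"pics/{tag}.npz",p=p,d=d,pos=s["eef_pos"],rot=s["eef_rot"],**{k:np.array(m[k]) for k in("fx","fy","cx","cy","R","t")})
    return s
def wray(uv,m):  # world rays of fisheye
    uv=np.atleast_2d(uv).astype(float); dx=uv[:,0]-m["cx"]; dy=uv[:,1]-m["cy"]; r=np.hypot(dx,dy)+1e-9; th=r/m["fx"]
    return np.stack([np.sin(th)*dx/r,np.sin(th)*dy/r,np.cos(th)],1)@m["R"]
def wcast(uv,m,z):
    r=wray(uv,m); o=-m["R"].T@m["t"]; return o+r*((z-o[2])/r[:,2])[:,None]
def wcloud(m):
    d=m["d"]; v,u=np.mgrid[0:d.shape[0],0:d.shape[1]]; r=wray(np.stack([u.ravel(),v.ravel()],1),m)
    c=r@m["R"].T; o=-m["R"].T@m["t"]
    return (o+r*(d.ravel()/c[:,2])[:,None]).reshape(*d.shape,3)
E
python3 - <<'E'
from h import *
shot("wrist","w1")
E
```

```text
(no output)
```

View pics/w1.png

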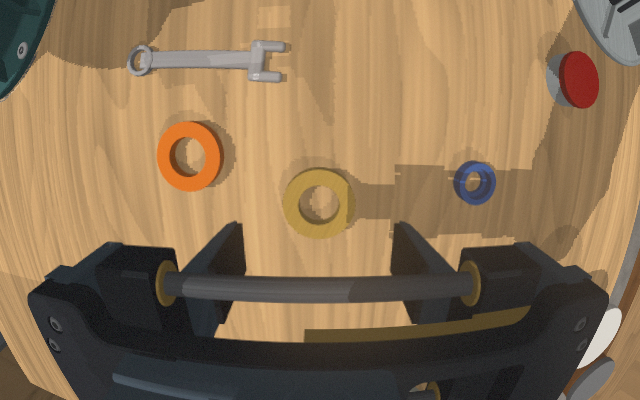

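```bash
cat >> h.py <<'E'
def wring(m,box,mask,z):
    u0,u1,v0,v1=box; k=mask[v0:v1,u0:u1].astype(np.uint8); k=cv2.morphologyEx(k,cv2.MORPH_OPEN,np.ones((3,3)))
    cs,hi=cv2.findContours(k,cv2.RETR_CCOMP,cv2.CHAIN_APPROX_NONE)
    out=[]
    for c,hh in zip(cs,hi[0]):
        if len(c)<25: continue
        E=wcast(c[:,0]+[u0,v0],m,z); q=circ(E); out.append(("hole" if hh[3]>=0 else "outer",len(c),q.round(5),round(float(np.std(np.hypot(E[:,0]-q[0],E[:,1]-q[1])-q[2])),5)))
    return out
E
python3 - <<'E'
from h import *
m=dict(np.load("pics/w1.npz")); hsv=cv2.cvtColor(m["p"],cv2.COLOR_RGB2HSV).astype(int)
print(m["pos"], hsv[205,292],hsv[180,318],hsv[205,345],hsv[190,300],hsv[250,300],hsv[205,375],hsv[205,320])
mk=(hsv[...,0]>18)&(hsv[...,0]<30)&(hsv[...,1]>140)
cv2.imwrite("pics/mk1.png",mk[140:260,240:520]*np.uint8(255))
for z in(.014,):
  for o in wring(m,(275,362,160,245),mk,z):print(z,o)
mk=(hsv[...,0]>105)&(hsv[...,0]<130)&(hsv[...,1]>110)
for o in wring(m,(445,505,155,212),mk,.016):print("col",o)
X=wcloud(m); print(X[175,318],X[205,292],X[230,318])
E
```

```text
[ 0.45403429 -0.28566715  0.29964055] [ 20 149 181] [ 20 151 184] [ 20 154 185] [ 20 150 182] [ 17 113 203] [ 16 113 145] [ 17 112 201]
0.014 ('outer', 211, array([ 0.4541 , -0.28817,  0.03209]), 0.00054)
0.014 ('hole', 120, array([ 0.45412, -0.28799,  0.01877]), 0.00046)
col ('outer', 53, array([ 0.60685, -0.26831,  0.01899]), 0.00215)
[ 0.45392819 -0.26127229  0.01298296] [ 0.43043487 -0.28883635  0.01282149] [ 0.45387785 -0.31269836  0.01380286]
```

View pics/mk1.png

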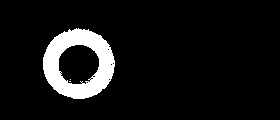

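Run:
```python
from rig import env
s=env.observe();print(s["eef_pos"],s["qd"].round(4),s["wrist_force"])
```

```text
[ 0.45420007 -0.28526609  0.29991063] [ 0.014  -0.0077  0.0018 -0.0006  0.     -0.0019] [ 1.06937599  0.34923878 -0.56453372]
```

Emit:
{"fn": "move_arm", "kwargs": {"commands": [[0,0,2.8,50,0,0,0],[0,0,2.8,85,0,0,0],[0,0,2.8,100,0,0,0],[0,0,2.8,100,0,0,0],[0,0,2.8,100,0,0,0]]}}

```text
time: 3.08
eef_pos: [0.4547, -0.2888, 0.201]
eef_rot: [0.001, 1.0, 0.0, 0.001]
wrist_force: [0.4, -0.4, 0.5]
opening: 0.0914
```

Emit:
{"fn": "move_arm", "kwargs": {"commands": [[0,0,0.4,6.5,0,0,0],[0,0,0.4,6.5,0,0,0],[1,0,0.4,6.5,0,0,0],[1,0,0.4,6.5,0,0,0],[1,0,0.4,6.5,0,0,0],[1,0,0.4,6.5,0,0,0]]}}

```text
time: 3.82
eef_pos: [0.4542, -0.2893, 0.1933]
eef_rot: [0.0, 1.0, 0.0, 0.0]
wrist_force: [-0.5, -0.5, 1.9]
opening: 0.0651
```

Emit:
{"fn": "move_arm", "kwargs": {"commands": [[1,0,0,0,0,0,0],[1,0,0,-10,0,0,0],[1,0,0,-40,0,0,0],[1,0,0,-80,0,0,0],[1,0,0,-120,0,0,0],[1,0,0,-160,0,0,0],[1,0,0,-180,0,0,0]]}}

```text
time: 4.7
eef_pos: [0.4541, -0.2892, 0.3759]
eef_rot: [0.001, 1.0, 0.0, 0.001]
wrist_force: [0.3, -0.1, -2.2]
opening: 0.0647
```

Run:
```python
from h import *
print(shot("wrist","w2")["wrist_force"])
```

```text
[ 0.31917093 -0.12354884 -2.22666932]
```

View pics/w2.png

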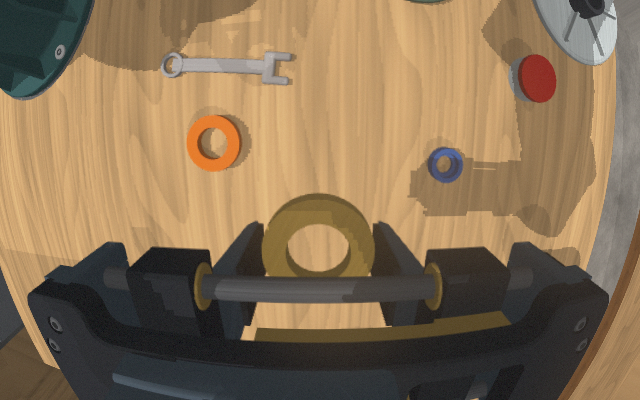

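Emit:
{"fn": "move_arm", "kwargs": {"commands": [[1,116,-254,0,0,0,0],[1,116,-254,0,0,0,0],[1,116,-254,0,0,0,0],[1,116,-254,0,0,0,0],[1,116,-254,0,0,0,0],[1,116,-254,0,0,0,0],[1,116,-254,0,0,0,0],[1,116,-254,0,0,0,0]]}}

```text
time: 5.75
eef_pos: [0.5697, -0.036, 0.373]
eef_rot: [0.0, 1.0, -0.0, -0.0]
wrist_force: [0.3, -0.5, -2.7]
opening: 0.0654
```

Run:
```python
from h import *
s=shot("wrist","w3"); print(s["eef_pos"],s["wrist_force"])
```

```text
[ 0.56969551 -0.03598844  0.37304714] [ 0.33966676 -0.50505136 -2.67491535]
```

View pics/w3.png

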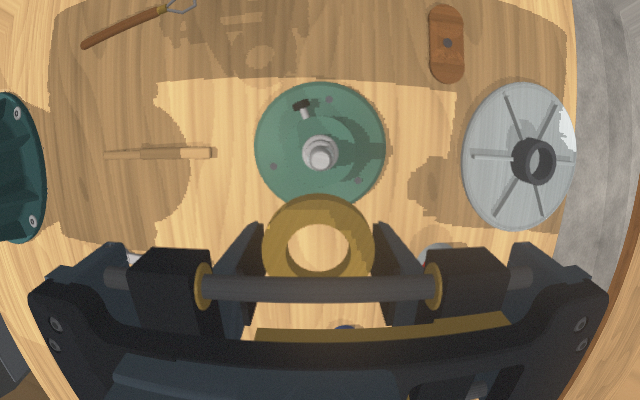

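Run:
```python
from h import *
m=dict(np.load("pics/w3.npz")); hsv=cv2.cvtColor(m["p"],cv2.COLOR_RGB2HSV).astype(int)
X=wcloud(m)
c=cv2.resize(m["p"][110:290,240:400],None,fx=4,fy=4,interpolation=2)
c=cv2.resize(m["p"][75:215,250:390],None,fx=4.2,fy=4.2,interpolation=2); cv2.imwrite("pics/w3z.png",c[:,:,::-1])
pos=m["pos"]
box=np.s_[120:185,290:350]
P=X[box].reshape(-1,3)
print([(round(float(e),3),int(k)) for k,e in zip(*np.histogram(P[:,2],np.arange(.03,.11,.003)))])
# top nose patch
for lo,hi in[(.095,.104),(.068,.078),(.050,.058),(.038,.046)]:
    k=np.zeros(X.shape[:2],bool); k[box]=(X[box][...,2]>lo)&(X[box][...,2]<hi)
    Q=X[k]; print(lo,len(Q),np.median(Q,0).round(4),Q.mean(0).round(4))
    if lo>.09:
        cc=max(cv2.findContours(k.astype(np.uint8),0,1)[0],key=cv2.contourArea)[:,0]; print(circ(wcast(cc,m,np.median(Q[:,2]))).round(4))
# held ring
zr=pos[2]-.1793
mk=(hsv[...,0]>15)&(hsv[...,0]<32)&(hsv[...,1]>150)
cv2.imwrite("pics/mk3.png",mk*np.uint8(255))
print("ring depth z",np.median(X[205:212,300:335],(0,1)),zr)
```

```text
[(0.03, 0), (0.033, 0), (0.036, 164), (0.039, 2326), (0.042, 20), (0.045, 3), (0.048, 49), (0.051, 251), (0.054, 7), (0.057, 5), (0.06, 7), (0.063, 5), (0.066, 43), (0.069, 163), (0.072, 4), (0.075, 6), (0.078, 7), (0.081, 10), (0.084, 40), (0.087, 12), (0.09, 41), (0.093, 158), (0.096, 233), (0.099, 0), (0.102, 0), (0.105, 0)]
0.095 309 [0.5713 0.0033 0.0965] [0.5715 0.0033 0.0965]
[0.5715 0.0033 0.008 ]
0.068 211 [0.5697 0.0119 0.0698] [0.5707 0.0096 0.07  ]
0.05 301 [0.5707 0.0119 0.0519] [0.5714 0.0091 0.052 ]
0.038 2506 [0.5708 0.0052 0.0401] [0.5712 0.0035 0.0401]
ring depth z [ 0.56905434 -0.00755723  0.1932827 ] 0.19374713517984002
```

View pics/w3z.png

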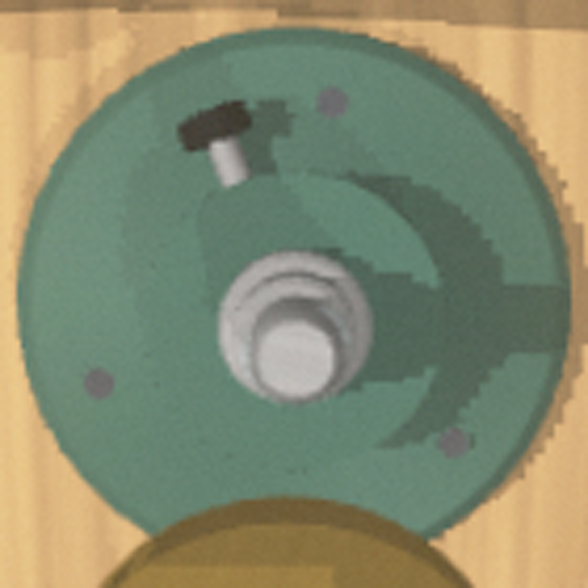

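View pics/mk3.png

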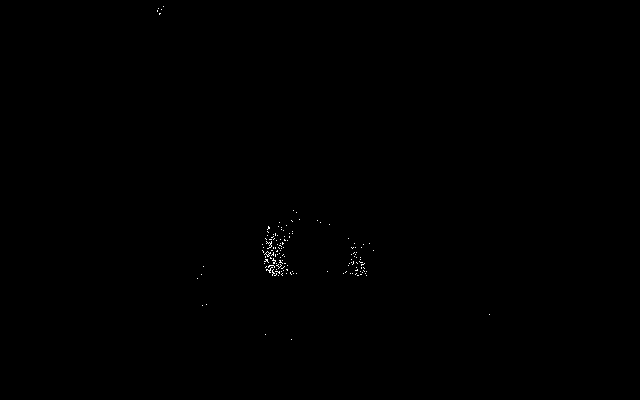

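```bash
cat >> h.py <<'E'
def fixcirc(E,R):
    return least_squares(lambda q:np.hypot(E[:,0]-q[0],E[:,1]-q[1])-R,E.mean(0)[:2],loss="soft_l1",f_scale=.0005).x
def heldring(m,zr,Ro_,Ri,vmax=270,tol=.006):
    X=wcloud(m); k=np.abs(X[...,2]-zr)<tol; k[:185]=0;k[vmax:]=0;k[:,:250]=0;k[:,390:]=0
    k=cv2.morphologyEx(k.astype(np.uint8),cv2.MORPH_OPEN,np.ones((3,3)))
    c=np.vstack([q[:,0] for q in cv2.findContours(k,cv2.RETR_LIST,cv2.CHAIN_APPROX_NONE)[0]])
    c=c[c[:,1]<vmax-3]; E=wcast(c,m,zr)
    g=m["pos"]; r=np.hypot(E[:,0]-g[0],E[:,1]-g[1]); res=[]
    for R in(Ro_,Ri):
        sel=np.abs(r-R)<.004; f=fixcirc(E[sel],R); res.append((R,sel.sum(),(f-g[:2]).round(5), circ(E[sel]).round(4)))
    return res
E
python3 - <<'E'
from h import *
for t in("w2","w3"):
    m=dict(np.load(f"pics/{t}.npz"))
    for o in heldring(m,m["pos"][2]-.1793,.033,.0186): print(t,o)
m=dict(np.load("pics/w3.npz")); hsv=cv2.cvtColor(m["p"],cv2.COLOR_RGB2HSV).astype(int)
# gray spindle mask
k=np.zeros((400,640),np.uint8); k[120:185,290:350]=(hsv[120:185,290:350,1]<40)
c=max(cv2.findContours(k,0,1)[0],key=cv2.contourArea)[:,0]
u=c[c[:,1]<162]; print("36 step arc",len(u),fixcirc(wcast(u,m,.0525),.018).round(5),circ(wcast(u,m,.0525)).round(4))
print("cols",c[:,0].min(),c[:,0].max())
# green outer
g=((hsv[...,0]>65)&(hsv[...,0]<95)&(hsv[...,1]>60)); g[:75]=0;g[200:]=0;g[:,:240]=0;g[:,400:]=0
c=max(cv2.findContours(g.astype(np.uint8),0,1)[0],key=cv2.contourArea)[:,0]; c=c[c[:,1]<190]
for z in(.008,.012,.016):print("foot",z,circ(wcast(c,m,z)).round(4))
E
```

```text
w2 (0.033, np.int64(283), array([9.00e-05, 1.14e-03]), array([ 0.4542, -0.2886,  0.0334]))
w2 (0.0186, np.int64(135), array([0.00018, 0.00107]), array([ 0.4543, -0.2874,  0.0181]))
w3 (0.033, np.int64(256), array([-0.00024,  0.00138]), array([ 0.5694, -0.0354,  0.0337]))
w3 (0.0186, np.int64(138), array([-0.00017,  0.00133]), array([ 0.5695, -0.0341,  0.0182]))
36 step arc 71 [0.57155 0.00369] [0.5716 0.0038 0.0179]
cols 302 338
foot 0.008 [ 0.5733 -0.0205  0.023 ]
foot 0.012 [ 0.5733 -0.0198  0.0228]
foot 0.016 [ 0.5732 -0.019   0.0225]
```

Emit:
{"fn": "move_arm", "kwargs": {"commands": [[1,1.8,-38.3,30,0,0,0],[1,1.8,-38.3,70,0,0,0],[1,1.8,-38.3,100,0,0,0],[1,1.8,-38.3,100,0,0,0],[1,1.8,-38.3,100,0,0,0],[1,1.8,-38.3,100,0,0,0]]}}

```text
time: 6.55
eef_pos: [0.5724, 0.0029, 0.2747]
eef_rot: [0.0, 1.0, -0.0, 0.001]
wrist_force: [-0.2, -0.4, -3.0]
opening: 0.0649
```

Run:
```python
from h import *
s=shot("scene","s4"); shot("side","d4"); s=shot("wrist","w4"); print(s["eef_pos"],s["wrist_force"],s["torque"],s["time"])
A=dict(np.load("pics/s4.npz"))["p"][140:260,260:400]; B=dict(np.load("pics/d4.npz"))["p"][120:240,265:405]
cv2.imwrite("pics/c4.png",cv2.resize(np.hstack([A,B]),None,fx=2.8,fy=2.8,interpolation=2)[:,:,::-1])
```

```text
[0.57222792 0.00298244 0.27435815] [-0.179446   -0.17410667 -1.73396034] [-0.09006313  0.06279686  0.03763099] 6.65
```

View pics/c4.png

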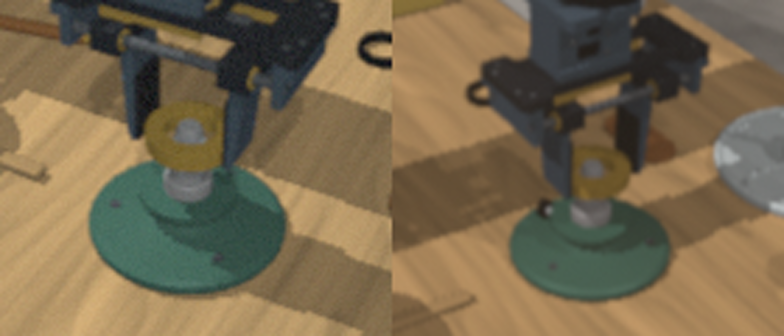

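View pics/w4.png

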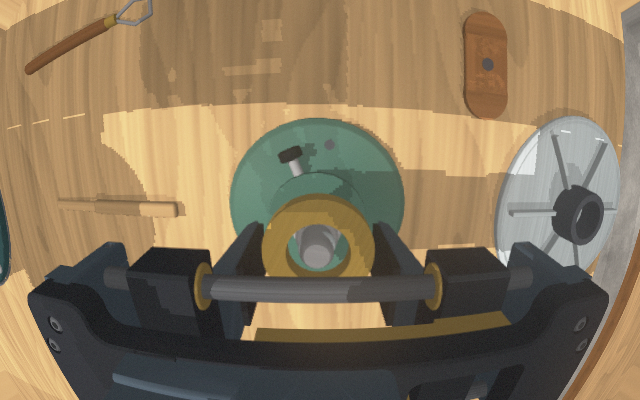

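```bash
cat >> h.py <<'E'
def nose(m,z=.0975,lo=.093):
    X=wcloud(m); g=m["pos"]; k=(X[...,2]>lo)&(X[...,2]<.103)&(np.hypot(X[...,0]-.5715,X[...,1]-.0035)<.013)
    cs=cv2.findContours(k.astype(np.uint8),0,1)[0]
    c=max(cs,key=cv2.contourArea)[:,0]; Q=X[k]
    return len(Q),np.median(Q,0).round(5),circ(wcast(c,m,np.median(Q[:,2]))).round(5)
E
python3 - <<'E'
from h import *
m=dict(np.load("pics/w4.npz"))
print(nose(m))
for o in heldring(m,m["pos"][2]-.1793,.033,.0186,tol=.004): print(o, o[2]+m["pos"][:2])
E
```

```text
(764, array([0.57132, 0.00496, 0.0963 ]), array([0.57155, 0.00483, 0.00908]))
(0.033, np.int64(255), array([0.00011, 0.00095]), array([0.5723, 0.0036, 0.0333])) [0.57233792 0.00393244]
(0.0186, np.int64(140), array([0.00012, 0.00133]), array([0.5724, 0.0046, 0.0184])) [0.57234792 0.00431244]
```

Emit:
{"fn": "move_arm", "kwargs": {"commands": [[1,-0.7,0,10,0,0,0],[1,-0.7,0,18,0,0,0],[1,-0.7,0,18,0,0,0]]}}

```text
time: 7.08
eef_pos: [0.5708, 0.0031, 0.2542]
eef_rot: [-0.0, 1.0, 0.0, -0.001]
wrist_force: [-0.3, -0.3, -2.5]
opening: 0.0653
```

Emit:
{"fn": "move_arm", "kwargs": {"commands": [[1,0,0,4,0,0,0],[1,0,0,8,0,0,0],[1,0,0,9,0,0,0],[1,0,0,9,0,0,0]]}}

```text
time: 7.58
eef_pos: [0.5712, 0.0031, 0.2462]
eef_rot: [0.0, 1.0, 0.0, -0.0]
wrist_force: [-0.3, -1.3, -1.9]
opening: 0.0651
```

Emit:
{"fn": "move_arm", "kwargs": {"commands": [[1,0,0,1.5,0,0,0],[1,0,0,3,0,0,0],[1,0,0,3,0,0,0]]}}

```text
time: 7.95
eef_pos: [0.5712, 0.0031, 0.2431]
eef_rot: [-0.0, 1.0, 0.0, -0.0]
wrist_force: [-0.4, 0.0, -3.0]
opening: 0.0648
```

Emit:
{"fn": "move_arm", "kwargs": {"commands": [[1,0,0,1.5,0,0,0],[1,0,0,3,0,0,0],[1,0,0,3,0,0,0]]}}

```text
time: 8.32
eef_pos: [0.5712, 0.0031, 0.2401]
eef_rot: [0.0, 1.0, 0.0, -0.0]
wrist_force: [0.4, -0.6, -2.4]
opening: 0.0651
```

Emit:
{"fn": "move_arm", "kwargs": {"commands": [[1,0,0,1.5,0,0,0],[1,0,0,3,0,0,0],[1,0,0,4,0,0,0],[1,0,0,4,0,0,0]]}}

```text
time: 8.82
eef_pos: [0.5712, 0.0031, 0.2361]
eef_rot: [-0.0, 1.0, 0.0, -0.0]
wrist_force: [-0.5, -0.2, -2.3]
opening: 0.065
```

Emit:
{"fn": "move_arm", "kwargs": {"commands": [[1,0,0,0.7,0,0,0],[1,0,0,1,0,0,0],[1,0,0,1,0,0,0]]}}

```text
time: 9.2
eef_pos: [0.5712, 0.0031, 0.2352]
eef_rot: [-0.0, 1.0, 0.0, 0.0]
wrist_force: [0.3, -0.1, -3.1]
opening: 0.0652
```

Emit:
{"fn": "move_arm", "kwargs": {"commands": [[1,0,0,0.5,0,0,0],[1,0,0,0.8,0,0,0],[1,0,0,0.8,0,0,0]]}}

```text
time: 9.57
eef_pos: [0.5712, 0.0031, 0.2344]
eef_rot: [0.0, 1.0, 0.0, -0.0]
wrist_force: [-0.0, -0.8, -3.0]
opening: 0.065
```

Emit:
{"fn": "move_arm", "kwargs": {"commands": [[1,0,0,0.5,0,0,0],[1,0,0,0.8,0,0,0],[1,0,0,0.8,0,0,0]]}}

```text
time: 9.95
eef_pos: [0.5713, 0.0031, 0.2339]
eef_rot: [0.0, 1.0, 0.0, -0.0]
wrist_force: [-3.3, 0.3, 5.9]
opening: 0.0648
```

Emit:
{"fn": "move_arm", "kwargs": {"commands": [[1,0,0,0.2,0,0,0],[1,0,0,0.3,0,0,0],[1,0,0,0.3,0,0,0]]}}

```text
time: 10.32
eef_pos: [0.5713, 0.0031, 0.2339]
eef_rot: [0.0, 1.0, 0.0, -0.0]
wrist_force: [-5.1, 1.1, 10.6]
opening: 0.0649
```

Emit:
{"fn": "move_arm", "kwargs": {"commands": [[1,0,0,0.1,0,0,0],[1,0,0,0.1,0,0,0],[1,0,0,0.1,0,0,0],[1,0,0,0.1,0,0,0],[1,0,0,0.1,0,0,0],[1,0,0,0.1,0,0,0]]}}

```text
time: 11.08
eef_pos: [0.5713, 0.0031, 0.2339]
eef_rot: [0.0, 1.0, 0.0, -0.0]
wrist_force: [-5.8, 0.1, 12.6]
opening: 0.0651
```

Emit:
{"fn": "move_arm", "kwargs": {"commands": [[1,0,0,-0.6,0,0,0],[1,0,0,-0.6,0,0,0],[0,0,0,-0.6,0,0,0],[0,0,0,-0.6,0,0,0],[0,0,0,-0.6,0,0,0],[0,0,0,-0.6,0,0,0]]}}

```text
time: 11.82
eef_pos: [0.5712, 0.0031, 0.2338]
eef_rot: [0.0, 1.0, 0.0, -0.0]
wrist_force: [0.5, 0.4, -0.1]
opening: 0.0913
```

Emit:
{"fn": "move_arm", "kwargs": {"commands": [[0,0,0,-50,0,0,0],[0,0,0,-100,0,0,0],[0,-110,-304,-110,0,0,0],[0,-110,-304,-110,0,0,0],[0,-110,-304,-100,0,0,0],[0,-110,-304,-66,0,0,0],[0,-110,-304,-66,0,0,0],[0,-110,-304,-66,0,0,0]]}}

```text
time: 12.82
eef_pos: [0.4597, 0.3094, 0.299]
eef_rot: [0.0, 1.0, 0.002, -0.0]
wrist_force: [0.5, 0.2, -0.2]
opening: 0.0913
```

Emit:
{"fn": "move_arm", "kwargs": {"commands": [[0,0,0,0,0,0,0],[0,0,0,0,0,0,0],[0,0,0,0,0,0,0]]}}

```text
time: 13.2
eef_pos: [0.4618, 0.306, 0.3002]
eef_rot: [-0.0, 1.0, -0.001, 0.0]
wrist_force: [1.0, 0.4, 0.2]
opening: 0.0914
```

Run:
```python
from h import *
s=shot("wrist","w5"); print(s["eef_pos"],s["qd"].round(4)); shot("scene","s5")
A=dict(np.load("pics/s5.npz"))["p"][100:280,240:440]
cv2.imwrite("pics/c5.png",cv2.resize(A,None,fx=3,fy=3,interpolation=2)[:,:,::-1])
```

```text
[0.46180835 0.30604227 0.30024283] [ 0.0028  0.0001  0.0002  0.002  -0.0004  0.0008]
```

View pics/w5.png

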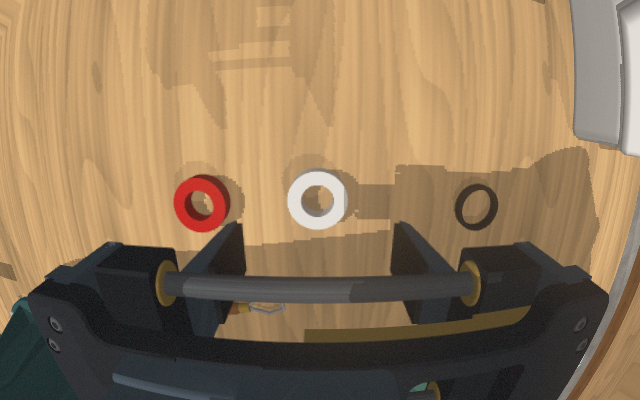

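View pics/c5.png

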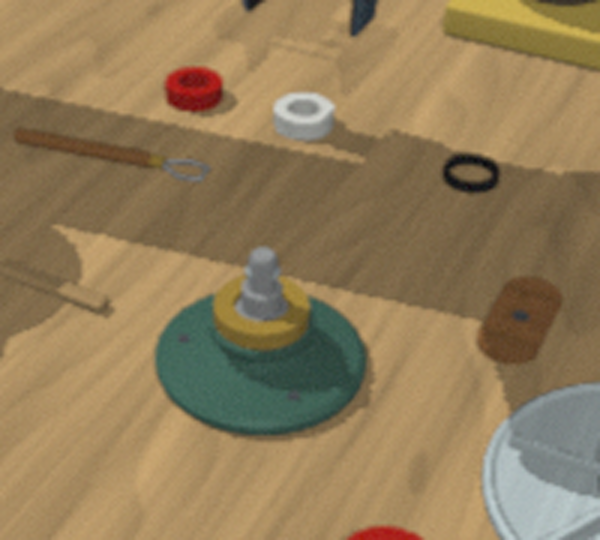

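Run:
```python
from h import *
m=dict(np.load("pics/w5.npz")); hsv=cv2.cvtColor(m["p"],cv2.COLOR_RGB2HSV).astype(int)
mk=(hsv[...,1]<50)&(hsv[...,2]>150)
for o in wring(m,(278,358,160,240),mk,.018):print(o)
X=wcloud(m);print(np.median(X[175:182,310:325],(0,1)))
```

```text
('outer', 169, array([0.46107, 0.30855, 0.0265 ]), 0.00043)
('hole', 92, array([0.46073, 0.30837, 0.01452]), 0.00076)
[0.46116323 0.32846956 0.01741227]
```

Emit:
{"fn": "move_arm", "kwargs": {"commands": [[0,-0.8,-2.5,50,0,0,0],[0,-0.8,-2.5,85,0,0,0],[0,-0.8,-2.5,98,0,0,0],[0,-0.8,-2.5,104,0,0,0],[0,-0.8,-2.5,106.7,0,0,0],[0,-0.8,-2.5,106.7,0,0,0],[0,-0.8,-2.5,106.7,0,0,0]]}}

```text
time: 14.18
eef_pos: [0.4606, 0.3097, 0.1938]
eef_rot: [-0.0, 1.0, 0.0, 0.0]
wrist_force: [-0.3, 0.9, 0.5]
opening: 0.0914
```

Emit:
{"fn": "move_arm", "kwargs": {"commands": [[1,0,0,0,0,0,0],[1,0,0,0,0,0,0],[1,0,0,0,0,0,0],[1,0,0,0,0,0,0],[1,0,0,0,0,0,0],[1,0,0,0,0,0,0]]}}

```text
time: 14.92
eef_pos: [0.4604, 0.3096, 0.1931]
eef_rot: [0.0, 1.0, 0.0, 0.0]
wrist_force: [-0.2, 0.6, 0.9]
opening: 0.0535
```

Emit:
{"fn": "move_arm", "kwargs": {"commands": [[1,0,0,-15,0,0,0],[1,0,0,-60,0,0,0],[1,0,0,-115,0,0,0],[1,30,60,-150,0,0,0],[1,111,304,-150,0,0,0],[1,111,304,-150,0,0,0],[1,111,304,-130,0,0,0],[1,111,304,-117,0,0,0]]}}

```text
time: 15.92
eef_pos: [0.5651, 0.0238, 0.3176]
eef_rot: [-0.0, 1.0, -0.0, 0.001]
wrist_force: [1.1, -0.6, -0.9]
opening: 0.0528
```

Emit:
{"fn": "move_arm", "kwargs": {"commands": [[1,0,0,0,0,0,0],[1,0,0,0,0,0,0],[1,0,0,0,0,0,0]]}}

```text
time: 16.3
eef_pos: [0.5643, 0.0269, 0.3166]
eef_rot: [-0.0, 1.0, 0.001, 0.0]
wrist_force: [-0.4, 0.5, -0.8]
opening: 0.0533
```

Run:
```python
from h import *
s=shot("wrist","w6"); print(s["eef_pos"],s["qd"].round(4),s["wrist_force"])
m=dict(np.load("pics/w6.npz"))
print(nose(m))
for o in heldring(m,m["pos"][2]-.1751,.027,.0146,tol=.004): print(o, o[2]+m["pos"][:2])
```

```text
[0.56430965 0.02692117 0.31664561] [ 0.0048  0.0015 -0.0008 -0.0009 -0.0012 -0.003 ] [-0.35110703  0.46672036 -0.80646117]
(408, array([0.57025, 0.00594, 0.09632]), array([0.57072, 0.00561, 0.00842]))
(0.027, np.int64(207), array([ 4.0e-05, -8.8e-04]), array([0.5644, 0.0256, 0.0273])) [0.56434965 0.02604117]
(0.0146, np.int64(99), array([-0.00012, -0.00075]), array([0.5642, 0.0263, 0.0145])) [0.56418965 0.02617117]
```

View pics/w6.png

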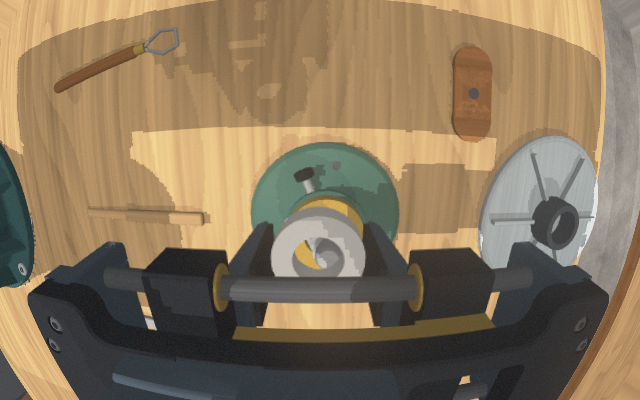

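Emit:
{"fn": "move_arm", "kwargs": {"commands": [[1,7,21.6,0,0,0,0],[1,7,21.6,10,0,0,0],[1,7,21.6,15,0,0,0],[1,7,21.6,15,0,0,0],[1,7,21.6,15,0,0,0],[1,7,21.6,15,0,0,0]]}}

```text
time: 17.1
eef_pos: [0.5716, 0.0044, 0.3012]
eef_rot: [-0.0, 1.0, 0.0, 0.0]
wrist_force: [-0.1, 0.3, 0.8]
opening: 0.0532
```

Run:
```python
from h import *
s=shot("wrist","w7"); print(s["eef_pos"],s["qd"].round(4),s["wrist_force"])
m=dict(np.load("pics/w7.npz"))
print(nose(m))
for o in heldring(m,m["pos"][2]-.1751,.027,.0146,tol=.004): print(o, o[2]+m["pos"][:2])
cv2.imwrite("pics/w7z.png",cv2.resize(m["p"][180:300,240:400],None,fx=4,fy=4,interpolation=2)[:,:,::-1])
```

```text
[0.57157366 0.00440538 0.30120956] [-0.0043 -0.0002 -0.0015 -0.0012 -0.0011 -0.0025] [-0.05792375  0.32137318  0.75321556]
(273, array([0.57158, 0.00058, 0.09649]), array([5.7164e-01, 5.4000e-04, 6.1700e-03]))
(0.027, np.int64(196), array([-6.e-05, -8.e-04]), array([0.5715, 0.0033, 0.0273])) [0.57151366 0.00360538]
(0.0146, np.int64(94), array([-0.00019, -0.00086]), array([0.5714, 0.0036, 0.0146])) [0.57138366 0.00354538]
```

View pics/w7z.png

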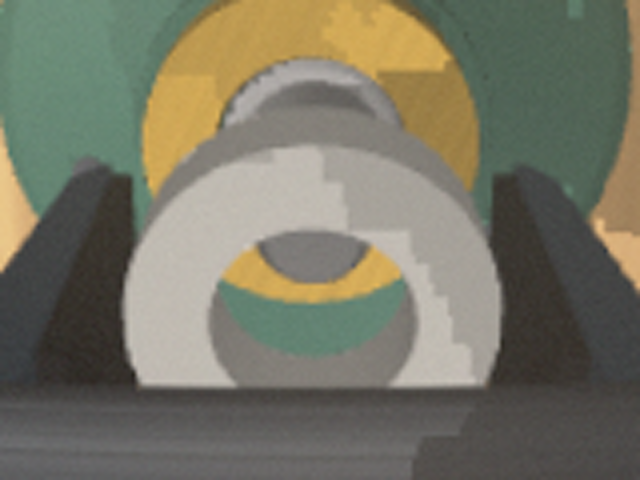

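Emit:
{"fn": "move_arm", "kwargs": {"commands": [[1,-0.1,-0.6,8,0,0,0],[1,-0.1,-0.6,18,0,0,0],[1,-0.1,-0.6,26,0,0,0],[1,-0.1,-0.6,28,0,0,0],[1,-0.1,-0.6,28,0,0,0]]}}

```text
time: 17.77
eef_pos: [0.5715, 0.0048, 0.2729]
eef_rot: [-0.0, 1.0, 0.0, -0.0]
wrist_force: [0.2, -0.6, -0.8]
opening: 0.0532
```

Emit:
{"fn": "move_arm", "kwargs": {"commands": [[1,-0.1,-0.3,5,0,0,0],[1,-0.1,-0.3,8,0,0,0],[1,-0.1,-0.3,9,0,0,0],[1,-0.1,-0.3,10,0,0,0],[1,-0.1,-0.3,10,0,0,0]]}}

```text
time: 18.4
eef_pos: [0.5714, 0.0051, 0.263]
eef_rot: [0.0, 1.0, 0.0, 0.0]
wrist_force: [-1.1, -0.5, -0.6]
opening: 0.0528
```

Emit:
{"fn": "move_arm", "kwargs": {"commands": [[1,0,0,1,0,0,0],[1,0,0,2,0,0,0],[1,0,0,3,0,0,0],[1,0,0,3,0,0,0]]}}

```text
time: 18.9
eef_pos: [0.5713, 0.0051, 0.2599]
eef_rot: [-0.0, 1.0, 0.0, -0.0]
wrist_force: [-0.7, -0.9, -0.1]
opening: 0.0531
```

Emit:
{"fn": "move_arm", "kwargs": {"commands": [[1,0,0,3,0,0,0],[1,0,0,6,0,0,0],[1,0,0,9,0,0,0],[1,0,0,10,0,0,0],[1,0,0,10,0,0,0]]}}

```text
time: 19.52
eef_pos: [0.5714, 0.0051, 0.2499]
eef_rot: [0.0, 1.0, 0.0, -0.0]
wrist_force: [0.2, 0.0, 1.0]
opening: 0.0531
```

Emit:
{"fn": "move_arm", "kwargs": {"commands": [[1,0,0,0.8,0,0,0],[1,0,0,1.6,0,0,0],[1,0,0,1.6,0,0,0]]}}

```text
time: 19.9
eef_pos: [0.5713, 0.0051, 0.2484]
eef_rot: [-0.0, 1.0, 0.0, -0.0]
wrist_force: [-0.5, 0.6, -0.0]
opening: 0.053
```

Emit:
{"fn": "move_arm", "kwargs": {"commands": [[1,0,0,0.4,0,0,0],[1,0,0,0.7,0,0,0],[1,0,0,0.7,0,0,0]]}}

```text
time: 20.27
eef_pos: [0.5714, 0.0051, 0.2478]
eef_rot: [0.0, 1.0, 0.0, 0.0]
wrist_force: [-0.3, -0.2, 0.6]
opening: 0.0533
```

Emit:
{"fn": "move_arm", "kwargs": {"commands": [[1,0,0,0.3,0,0,0],[1,0,0,0.4,0,0,0],[1,0,0,0.4,0,0,0]]}}

```text
time: 20.65
eef_pos: [0.5714, 0.0051, 0.2477]
eef_rot: [0.0, 1.0, 0.0, -0.0]
wrist_force: [-2.6, -0.1, 8.4]
opening: 0.0533
```

Emit:
{"fn": "move_arm", "kwargs": {"commands": [[1,0,0,0.2,0,0,0],[1,0,0,0.2,0,0,0]]}}

```text
time: 20.9
eef_pos: [0.5714, 0.0051, 0.2477]
eef_rot: [0.0, 1.0, 0.0, -0.0]
wrist_force: [-5.1, 0.2, 11.6]
opening: 0.0534
```

Emit:
{"fn": "move_arm", "kwargs": {"commands": [[1,0,0,0,0,0,0],[1,0,0,0,0,0,0],[1,0,0,0,0,0,0],[1,0,0,0,0,0,0],[1,0,0,0,0,0,0]]}}

```text
time: 21.52
eef_pos: [0.5714, 0.0051, 0.2477]
eef_rot: [0.0, 1.0, 0.0, -0.0]
wrist_force: [-4.6, -0.4, 12.0]
opening: 0.0534
```

Emit:
{"fn": "move_arm", "kwargs": {"commands": [[1,0,0,-0.6,0,0,0],[1,0,0,-0.6,0,0,0],[0,0,0,-0.6,0,0,0],[0,0,0,-0.6,0,0,0],[0,0,0,-0.6,0,0,0],[0,0,0,-0.6,0,0,0]]}}

```text
time: 22.28
eef_pos: [0.5713, 0.0051, 0.2477]
eef_rot: [-0.0, 1.0, 0.0, -0.0]
wrist_force: [-0.0, 0.0, -0.0]
opening: 0.0897
```

Emit:
{"fn": "move_arm", "kwargs": {"commands": [[0,0,0,-45,0,0,0],[0,0,0,-85,0,0,0],[0,36,273,-90,0,0,0],[0,36,273,-90,0,0,0],[0,36,273,-70,0,0,0],[0,36,273,-52,0,0,0],[0,36,273,-52,0,0,0],[0,36,273,-52,0,0,0]]}}

```text
time: 23.28
eef_pos: [0.6072, -0.2692, 0.2988]
eef_rot: [-0.0, 1.0, -0.001, -0.001]
wrist_force: [-0.5, 0.1, -0.3]
opening: 0.091
```

Emit:
{"fn": "move_arm", "kwargs": {"commands": [[0,0,0,0,0,0,0],[0,0,0,0,0,0,0],[0,0,0,0,0,0,0]]}}

```text
time: 23.65
eef_pos: [0.6075, -0.267, 0.3001]
eef_rot: [0.0, 1.0, 0.001, 0.0]
wrist_force: [-0.6, 0.3, -0.2]
opening: 0.091
```

Run:
```python
from h import *
s=shot("wrist","w8"); print(s["eef_pos"],s["qd"].round(4)); shot("scene","s8")
A=dict(np.load("pics/s8.npz"))["p"][140:260,260:400]
m=dict(np.load("pics/w8.npz"))
cv2.imwrite("pics/c8.png",np.hstack([cv2.resize(A,(400,343),interpolation=2),cv2.resize(m["p"][150:250,260:377],(400,343),interpolation=2)])[:,:,::-1])
hsv=cv2.cvtColor(m["p"],cv2.COLOR_RGB2HSV).astype(int)
mk=(hsv[...,0]>105)&(hsv[...,0]<130)&(hsv[...,1]>110)
for o in wring(m,(280,360,160,245),mk,.016):print("col",o)
```

```text
[ 0.60751868 -0.26700435  0.30014856] [-0.0048  0.0023 -0.0033 -0.0005 -0.0004  0.0002]
col ('outer', 127, array([ 0.60788, -0.26724,  0.01944]), 0.00047)
col ('hole', 104, array([ 0.60715, -0.26761,  0.01584]), 0.00063)
```

View pics/c8.png

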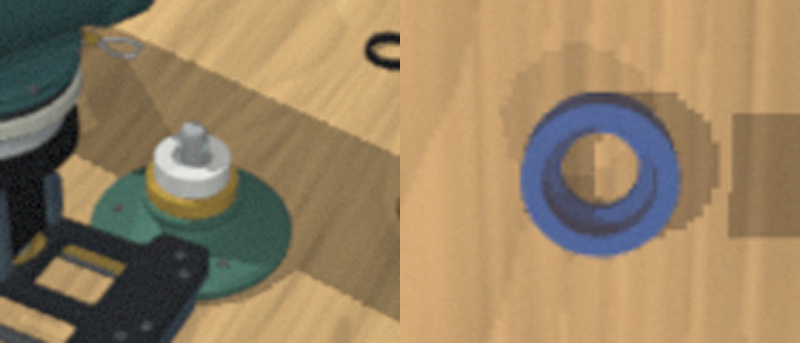

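Emit:
{"fn": "move_arm", "kwargs": {"commands": [[0,0.2,0.3,50,0,0,0],[0,0.2,0.3,85,0,0,0],[0,0.2,0.3,98,0,0,0],[0,0.2,0.3,104,0,0,0],[0,0.2,0.3,106.7,0,0,0],[0,0.2,0.3,106.7,0,0,0],[0,0.2,0.3,106.7,0,0,0]]}}

```text
time: 24.62
eef_pos: [0.6078, -0.2683, 0.1938]
eef_rot: [0.0, 1.0, 0.0, 0.0]
wrist_force: [-0.7, 0.2, -0.6]
opening: 0.0912
```

Emit:
{"fn": "move_arm", "kwargs": {"commands": [[0,0,-1,0.2,0,0,0],[0,0,-1,0.2,0,0,0],[1,0,-1,0.2,0,0,0],[1,0,-1,0.2,0,0,0],[1,0,-1,0.2,0,0,0],[1,0,-1,0.2,0,0,0],[1,0,-1,0.2,0,0,0],[1,0,-1,0.2,0,0,0]]}}

```text
time: 25.62
eef_pos: [0.6076, -0.2672, 0.1928]
eef_rot: [0.0, 1.0, 0.0, 0.0]
wrist_force: [0.1, 0.2, 0.4]
opening: 0.0407
```

Emit:
{"fn": "move_arm", "kwargs": {"commands": [[1,0,0,-15,0,0,0],[1,0,0,-65,0,0,0],[1,0,0,-115,0,0,0],[1,-15,-60,-135,0,0,0],[1,-36.3,-271.5,-135,0,0,0],[1,-36.3,-271.5,-135,0,0,0],[1,-36.3,-271.5,-135,0,0,0],[1,-36.3,-271.5,-130,0,0,0]]}}

```text
time: 26.62
eef_pos: [0.5707, 0.007, 0.3242]
eef_rot: [-0.0, 1.0, 0.001, 0.001]
wrist_force: [-0.6, -1.1, -0.1]
opening: 0.0412
```

Emit:
{"fn": "move_arm", "kwargs": {"commands": [[1,0,0,0,0,0,0],[1,0,0,0,0,0,0]]}}

```text
time: 26.88
eef_pos: [0.5714, 0.0039, 0.3235]
eef_rot: [0.0, 1.0, 0.0, 0.0]
wrist_force: [0.4, 0.4, 0.6]
opening: 0.0412
```

Run:
```python
from h import *
s=shot("wrist","w9"); print(s["eef_pos"],s["qd"].round(4),s["wrist_force"])
m=dict(np.load("pics/w9.npz"))
print(nose(m))
for o in heldring(m,m["pos"][2]-.1768,.021,.015,tol=.004): print(o, o[2]+m["pos"][:2])
cv2.imwrite("pics/w9z.png",cv2.resize(m["p"][150:300,220:420],None,fx=4,fy=4,interpolation=2)[:,:,::-1])
```

```text
[0.57140892 0.00387415 0.32348353] [-0.0165  0.0041 -0.0025  0.0015 -0.0017 -0.0001] [0.36471618 0.36728343 0.58947209]
(63, array([ 0.57156, -0.00258,  0.09579]), array([ 0.5712 , -0.00392,  0.00249]))
(0.021, np.int64(156), array([-4.e-05,  5.e-04]), array([0.5714, 0.0044, 0.0209])) [0.57136892 0.00437415]
(0.015, np.int64(112), array([-0.0001 ,  0.00066]), array([0.5713, 0.0047, 0.0149])) [0.57130892 0.00453415]
```

View pics/w9z.png

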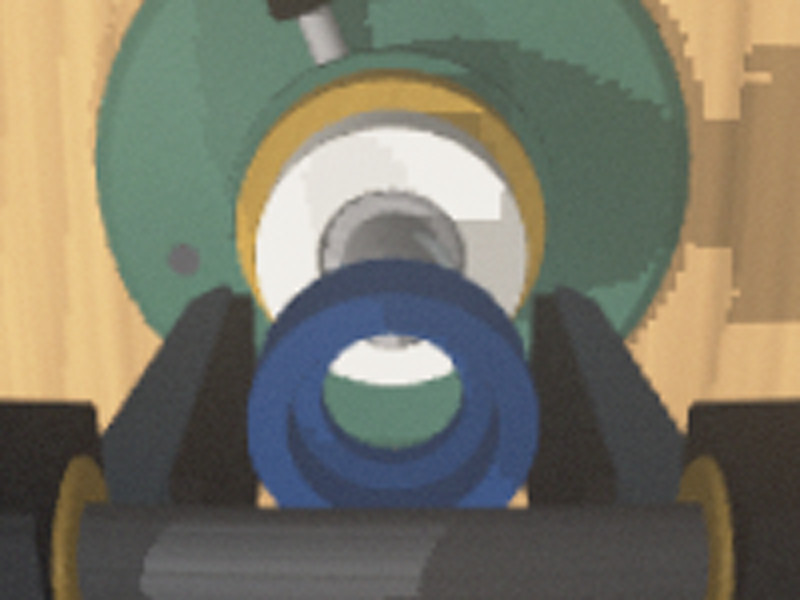

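Emit:
{"fn": "move_arm", "kwargs": {"commands": [[1,0,0,15,0,0,0],[1,0,0,20,0,0,0],[1,0,0,20,0,0,0],[1,0,0,20,0,0,0]]}}

```text
time: 27.42
eef_pos: [0.5713, 0.0042, 0.3028]
eef_rot: [-0.0, 1.0, -0.0, -0.0]
wrist_force: [0.3, -0.3, 0.3]
opening: 0.0413
```

Emit:
{"fn": "move_arm", "kwargs": {"commands": [[1,0,0.1,8,0,0,0],[1,0,0.1,12,0,0,0],[1,0,0.1,14,0,0,0],[1,0,0.1,15,0,0,0],[1,0,0.1,16,0,0,0],[1,0,0.1,16,0,0,0]]}}

```text
time: 28.18
eef_pos: [0.5713, 0.0042, 0.2869]
eef_rot: [0.0, 1.0, 0.0, 0.0]
wrist_force: [-0.5, 0.5, -0.6]
opening: 0.041
```

Emit:
{"fn": "move_arm", "kwargs": {"commands": [[1,0,0,1,0,0,0],[1,0,0,2,0,0,0],[1,0,0,3,0,0,0],[1,0,0,3,0,0,0]]}}

```text
time: 28.68
eef_pos: [0.5713, 0.0042, 0.2838]
eef_rot: [0.0, 1.0, 0.0, 0.0]
wrist_force: [0.1, -1.5, -0.3]
opening: 0.0411
```

Emit:
{"fn": "move_arm", "kwargs": {"commands": [[1,0,0,1,0,0,0],[1,0,0,2,0,0,0],[1,0,0,2.5,0,0,0]]}}

```text
time: 29.05
eef_pos: [0.5713, 0.0042, 0.2813]
eef_rot: [0.0, 1.0, 0.0, 0.0]
wrist_force: [0.8, -1.9, 1.0]
opening: 0.0409
```

Emit:
{"fn": "move_arm", "kwargs": {"commands": [[1,0,0,0.5,0,0,0],[1,0,0,1,0,0,0],[1,0,0,1,0,0,0]]}}

```text
time: 29.42
eef_pos: [0.5713, 0.0042, 0.2803]
eef_rot: [0.0, 1.0, 0.0, 0.0]
wrist_force: [0.7, -1.7, 0.9]
opening: 0.0412
```

Emit:
{"fn": "move_arm", "kwargs": {"commands": [[1,0,0.2,0.5,0,0,0],[1,0,0.2,1,0,0,0],[1,0,0.2,1.5,0,0,0]]}}

```text
time: 29.8
eef_pos: [0.5713, 0.0041, 0.2789]
eef_rot: [-0.0, 1.0, 0.0, 0.0]
wrist_force: [0.1, -0.2, 3.3]
opening: 0.0411
```

Emit:
{"fn": "move_arm", "kwargs": {"commands": [[1,0,0,0.5,0,0,0],[1,0,0,1,0,0,0],[1,0,0,1,0,0,0]]}}

```text
time: 30.18
eef_pos: [0.5713, 0.004, 0.2778]
eef_rot: [0.0, 1.0, 0.0, 0.0]
wrist_force: [1.2, -0.6, 2.4]
opening: 0.0408
```

Emit:
{"fn": "move_arm", "kwargs": {"commands": [[1,0,0,0.5,0,0,0],[1,0,0,1,0,0,0],[1,0,0,1.5,0,0,0]]}}

```text
time: 30.55
eef_pos: [0.5712, 0.004, 0.2763]
eef_rot: [0.0, 1.0, 0.0, -0.0]
wrist_force: [0.0, -0.8, 2.3]
opening: 0.0409
```

Emit:
{"fn": "move_arm", "kwargs": {"commands": [[1,0,0,0.5,0,0,0],[1,0,0,1,0,0,0],[1,0,0,1.5,0,0,0]]}}

```text
time: 30.92
eef_pos: [0.5712, 0.004, 0.2748]
eef_rot: [0.0, 1.0, 0.0, -0.0]
wrist_force: [0.4, -0.6, 3.0]
opening: 0.0411
```

Emit:
{"fn": "move_arm", "kwargs": {"commands": [[1,0,0,0.5,0,0,0],[1,0,0,1,0,0,0],[1,0,0,1.5,0,0,0]]}}

```text
time: 31.3
eef_pos: [0.5712, 0.004, 0.2733]
eef_rot: [0.0, 1.0, 0.0, -0.0]
wrist_force: [1.3, -0.5, 2.8]
opening: 0.0412
```

Emit:
{"fn": "move_arm", "kwargs": {"commands": [[1,0,0,1,0,0,0],[1,0,0,2,0,0,0],[1,0,0,3,0,0,0],[1,0,0,3,0,0,0]]}}

```text
time: 31.8
eef_pos: [0.5712, 0.004, 0.2702]
eef_rot: [0.0, 1.0, 0.0, -0.0]
wrist_force: [2.7, -2.1, -0.4]
opening: 0.041
```

Emit:
{"fn": "move_arm", "kwargs": {"commands": [[1,0,0,1,0,0,0],[1,0,0,2,0,0,0],[1,0,0,2.5,0,0,0]]}}

```text
time: 32.17
eef_pos: [0.5712, 0.004, 0.2677]
eef_rot: [-0.0, 1.0, 0.0, -0.0]
wrist_force: [1.5, -0.1, 0.9]
opening: 0.0409
```

Run:
```python
from h import *
shot("scene","s10"); s=shot("side","d10"); print(s["eef_pos"],s["wrist_force"])
A=dict(np.load("pics/s10.npz"))["p"][160:250,280:380]; B=dict(np.load("pics/d10.npz"))["p"][140:230,285:385]
cv2.imwrite("pics/c10.png",cv2.resize(np.hstack([A,B]),None,fx=4,fy=4,interpolation=2)[:,:,::-1])
```

```text
[0.57121733 0.00399734 0.26768376] [ 1.55772071 -0.96243424  0.69322786]
```

View pics/c10.png

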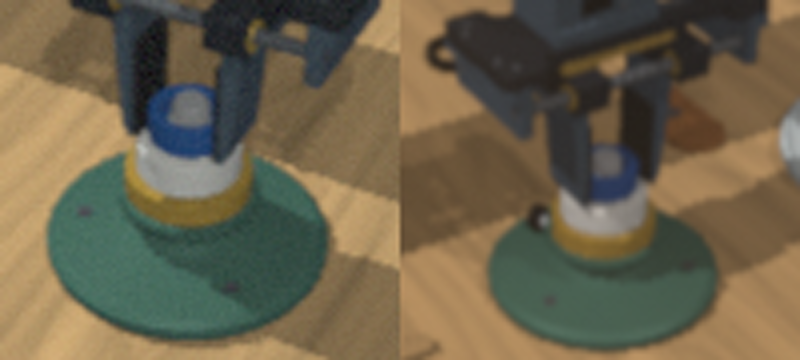

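Emit:
{"fn": "move_arm", "kwargs": {"commands": [[1,0,0,0.6,0,0,0],[1,0,0,1.2,0,0,0],[1,0,0,1.4,0,0,0]]}}

```text
time: 32.65
eef_pos: [0.5713, 0.004, 0.2664]
eef_rot: [-0.0, 1.0, 0.0, -0.0]
wrist_force: [0.9, -1.5, 1.0]
opening: 0.0409
```

Emit:
{"fn": "move_arm", "kwargs": {"commands": [[1,0,0,0.3,0,0,0],[1,0,0,0.5,0,0,0],[1,0,0,0.5,0,0,0]]}}

```text
time: 33.02
eef_pos: [0.5712, 0.004, 0.2659]
eef_rot: [0.0, 1.0, 0.0, -0.0]
wrist_force: [1.4, -0.4, 0.3]
opening: 0.0406
```

Emit:
{"fn": "move_arm", "kwargs": {"commands": [[1,0,0,0.3,0,0,0],[1,0,0,0.5,0,0,0],[1,0,0,0.5,0,0,0]]}}

```text
time: 33.4
eef_pos: [0.5712, 0.004, 0.2654]
eef_rot: [0.0, 1.0, 0.0, -0.0]
wrist_force: [1.7, -1.5, 1.4]
opening: 0.0409
```

Emit:
{"fn": "move_arm", "kwargs": {"commands": [[1,0,0,0.3,0,0,0],[1,0,0,0.4,0,0,0],[1,0,0,0.4,0,0,0]]}}

```text
time: 33.78
eef_pos: [0.5713, 0.004, 0.2653]
eef_rot: [0.0, 1.0, 0.0, -0.0]
wrist_force: [-2.8, -1.0, 8.0]
opening: 0.0412
```

Landed at the expected height (0.2654 m); now the firm push.

Emit:
{"fn": "move_arm", "kwargs": {"commands": [[1,0,0,0.2,0,0,0],[1,0,0,0.2,0,0,0]]}}

```text
time: 34.02
eef_pos: [0.5713, 0.004, 0.2653]
eef_rot: [0.0, 1.0, 0.0, -0.0]
wrist_force: [-3.1, -0.9, 11.0]
opening: 0.041
```

Emit:
{"fn": "move_arm", "kwargs": {"commands": [[1,0,0,0.1,0,0,0],[1,0,0,0.1,0,0,0],[1,0,0,0.1,0,0,0],[1,0,0,0.1,0,0,0],[1,0,0,0.1,0,0,0],[1,0,0,0.1,0,0,0]]}}

```text
time: 34.78
eef_pos: [0.5713, 0.004, 0.2653]
eef_rot: [0.0, 1.0, 0.0, -0.0]
wrist_force: [-3.1, -1.0, 12.9]
opening: 0.0415
```

Emit:
{"fn": "move_arm", "kwargs": {"commands": [[1,0,0,-0.6,0,0,0],[1,0,0,-0.6,0,0,0],[0,0,0,-0.6,0,0,0],[0,0,0,-0.6,0,0,0],[0,0,0,-0.6,0,0,0],[0,0,0,-0.6,0,0,0],[0,0,0,-0.6,0,0,0]]}}

```text
time: 35.65
eef_pos: [0.5712, 0.004, 0.2653]
eef_rot: [-0.0, 1.0, 0.0, -0.0]
wrist_force: [0.1, 0.0, 0.8]
opening: 0.0883
```

Emit:
{"fn": "move_arm", "kwargs": {"commands": [[0,0,0,-30,0,0,0],[0,0,0,-80,0,0,0],[0,0,60,-120,0,0,0],[0,0,60,-120,0,0,0],[0,0,60,-120,0,0,0],[0,0,60,-120,0,0,0]]}}

```text
time: 36.4
eef_pos: [0.5709, -0.0553, 0.3841]
eef_rot: [-0.0, 1.0, 0.0, -0.001]
wrist_force: [-0.1, -0.4, -0.7]
opening: 0.0914
```

Run:
```python
from h import *
shot("wrist","w11");shot("scene","s11"); s=shot("side","d11"); print(s["eef_pos"],s["wrist_force"],s["time"])
m=dict(np.load("pics/w11.npz")); X=wcloud(m); hsv=cv2.cvtColor(m["p"],cv2.COLOR_RGB2HSV).astype(int)
near=np.hypot(X[...,0]-.5713,X[...,1]-.0043)<.04
for n,k in dict(blue=(hsv[...,0]>105)&(hsv[...,0]<130)&(hsv[...,1]>110),white=(hsv[...,1]<35)&(hsv[...,2]>170)&(X[...,2]<.08)).items():
    print(n,np.percentile(X[k&near][:,2],[10,50,80,95]).round(4))
A=dict(np.load("pics/s11.npz"))["p"][160:250,280:380]; B=m["p"][70:190,253:387]
cv2.imwrite("pics/c11.png",cv2.resize(np.hstack([cv2.resize(A,(134,120)),B]),None,fx=2.9,fy=2.9,interpolation=2)[:,:,::-1])
```

```text
[ 0.57104874 -0.05519766  0.38420916] [-0.06618051 -0.53254048  0.03272126] 36.5
blue [0.0792 0.088  0.0887 0.0894]
white [0.0712 0.0721 0.0727 0.0733]
```

View pics/c11.png

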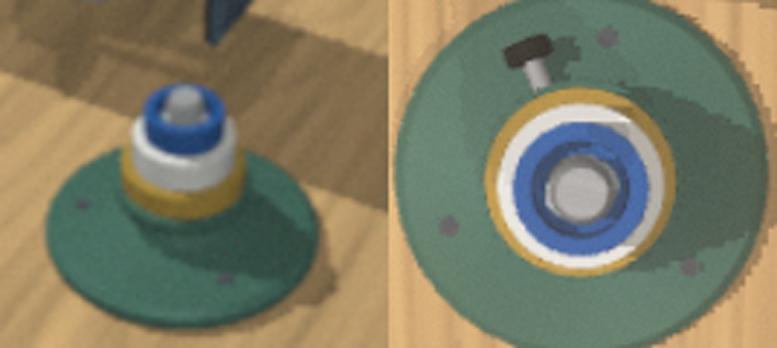

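View pics/s11.png

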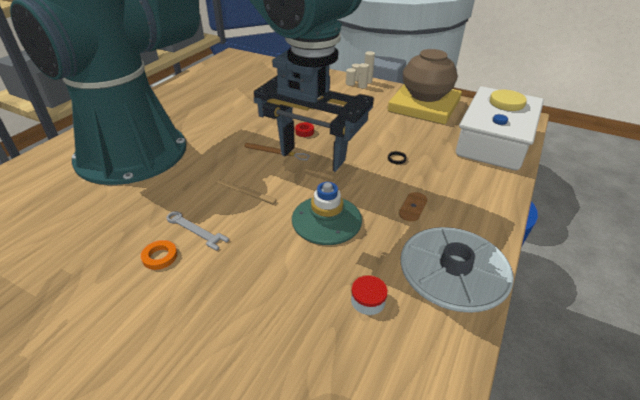

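Run:
```python
from rig import env
print(env.job_done())
```

```text
the job is handed in; nothing more can be done
None
```

I built the stack on the spindle in the order you asked: brass ring, then white bush, then blue collar past the catches. I handed it in at about 36.5 s of the 72 s allowed.

- **Pushes:** I held each part down for at least 0.5 s before opening the jaws. The last force readings were 12.6 N for the ring, 12.0 N for the bush and 12.9 N for the collar. No reading came near the 30 N limit, but force was only read at the end of each move.
- **Seating:** The bush stopped 13.9 mm above the ring's stop, and the collar 17.6 mm above the bush's. The nominal steps are 14 and 18 mm. Allowing for each part's slightly different grip height, the landing heights match to within about 0.2 mm.
- **Final look:** With the gripper open and clear, the wrist camera put the bush top at 72.1 mm and the collar top at 88.0 mm. I expected 72.7 and 88.7 mm. The shortfall matches the camera reading about 0.5 mm low on other surfaces. The stack looks concentric and level. The spacer, tools and look-alikes are where they were at the start.

**Catch force lower than expected:** While the collar passed the catches I read only about 3 N, not the stated 5 to 12 N. The readings were taken at intervals, so the peak may have fallen between them. The landing height and the final pictures show the collar fully home, but I did not pull on it to test that the catches hold.

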